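# Tip the tumbled glass out of the drum into the tray

### The arm

A 6-joint arm with a two-finger parallel gripper is mounted at the origin on the work surface. World frame = base frame: x ahead of the robot, y to its left, z up, the work surface at z = 0. Lengths are in m, angles in rad, forces in N, time in s.
With the tool pointing down it reaches from about 0.25 to 0.725 m from the base axis. Payload 9.7 kg.
Tool frame: the origin (TCP) lies on the centre line of the jaws, within the pads' length; the fingertips stand 25 mm ahead of it and the grasp point (between the pads) lies 6 mm ahead of it; z points along the fingers, y is the line along which they close (so a half turn about z gives the same grasp; the last joint's range is limited). The gripper opens to 85 mm and grips with 20 to 120 N. Pads are 22 mm wide; open, the fingers measure 114 mm over their backs; the gripper's body (76 mm by 85 mm) begins 54 mm behind the grasp point. The pads swing forward as they close: fully open they stand 13 mm farther back than shut.
Start: joints at [-1.157, 0.087, 0.176, 1.66, 0, 1.571], TCP at [0.221, -0.504, 0.256] pointing down, gripper open.
Joint ranges: [-3.13, 3.13], [-0.85, 1.81], [-1.15, 1.24], [-2.2, 2.28], [-1.44, 1.52], [-3.14, 3.14]. Speed limits (rad/s): [2.22, 2.22, 2.57, 3.14, 3.14, 3.14].

### API

Orientations are given as [roll, pitch, yaw] about the fixed x, y, z axes, in that order (R = Rz(yaw) Ry(pitch) Rx(roll)).
In Python, from cell import * gives the robot as it stands. The module is installed in compiled form; this text tells all that it offers.
- The arm moves only by the shell command python3 -m handwheel 'ROWS' [FORCE]. ROWS is JSON, a list of rows, each a list of 3 entries, a list of its own where there are three numbers: the shift along the world's x, y, z in units of 0.04 m (1.0 is 0.04 m), then the turn, a rotation vector about the world's x, y, z in units of 5 degrees (1.0 is 5 degrees), then the opening, from -1 (shut) to 1 (fully open). A call has 1 to 12 rows; each row shifts and turns the commanded pose from where the row before left it; what a row does not reach is not made up. A row lasts 1/12 s, in which the tool goes at most 41.7 mm and 7.16 degrees, less where a joint would pass 70% of its speed; a pose out of reach is approached as far as the arm can. A call with a number of a shift or a turn outside -1 to 1 is refused whole. A call with a gripper value outside its range is refused whole. The fingers move at their own pace and stop on an object; FORCE is the grip in N (left out, the last holds). Time passes only in rows, so rows that do not move let the fingers close. It gives the time, the measured TCP pose, the force, the opening and the grip force at its end, in the units of the state.
- read_state(): the state, without advancing time (a new reading comes with each control period).
- read_camera(name): name is "side" or "top"; returns a dict with "image" (420x560x3 uint8, red, green, blue), "range_z" (420x560 float32, m along the optical axis (not along the pixel's ray), 0 where there is no reading), "mtx" (3x3 intrinsics, pixels), "world_from_camera" (4x4, takes a point from camera to world coordinates). Camera axes: x right, y down, z forward; pixel columns grow to the right and rows downward; lengths in m; the calibration is good to about 2 mm. A picture is of the moment at which its call begins.
- job_done(): hands the job in; it is judged then, once.
The state is a dict: "time_s": time; "q": joint angles; "qvel": joint speeds; "tau": joint torques, N m; "tool_pos": TCP position; "tool_rot": TCP orientation; "force": force on the tool from outside, world axes, zero at the start; "moment": the same for the moment, N m; "finger_gap": finger opening in m; "grip_force": force on a finger pad.
Only numpy, scipy, OpenCV 4.12 (cv2) and the standard library are available. Lean on these libraries where they do the work, as an engineer would, in place of code of your own. Each camera call takes 0.05 s, during which the arm holds its last target. There are 200 camera calls.

### The job

Empty the tilting tumbler: slide the empty grey tray square up against the foot of its stand, below the drum's mouth, then swing the drum over slowly by its red lever until all four pieces of glass have slid out into the tray, and swing it back up onto its rest. Leave the tray with the glass standing there; no glass may land on the bench, and push only the lever, not the drum. Do not disturb the other things on the bench.

Things in the scene. Friction and masses are not known exactly. Their poses are not given: they have to be found in the camera images.
- stand: Fixed blue steel stand of the tumbler: base plate 270 (its x) x 90 (its y) x 12 mm, two A-frames at x = +-106 mm carrying the pivot bearings. Origin on the bench at the middle of the base plate, z up. The drum pours towards the stand's +y. Cradle, bearings and lever hub reach from x = -136 to +165 mm. The lever is on the -x side.
- tray_place (a point): Fixed point on the bench, stand x = 0, y = 145 mm: where the tray's centre belongs. There the tray's wall just touches the base plate's edge (y = 45 mm). The tray's axes should be parallel to the stand's (half a turn does not matter).
- pivot (a point): Fixed point on the pivot axis, 210 mm above the stand's origin. The axis runs level along the stand's x.
- cradle (a joint): Swing of cradle, drum and lever about the pivot, rad. 0: on its rear rest, mouth up, drum axis leaning 0.26 towards the stand's +y. Grows as it tips towards +y, to the front stop at 1.867 (mouth facing 32 degrees below level). The glass slides out between about 1.3 and 1.867. Stiff bearings (0.8 N m): it stays where it is left.
- lever_grip (a point): Middle of the lever's red grip: round sleeve, free to spin, 24 mm in diameter, 76 mm long, level, parallel to the stand's x, at stand x = -172 mm (from -134, the flat lever arm, to -216 mm, free end), 140 mm from the pivot axis. At joint value q: stand y = 140 mm * sin(q - 0.934), height = 210 mm + 140 mm * cos(q - 0.934). 7 to 16 N move it.
- drum: Orange open drum carried by the cradle, 140 mm long, outer radius 60 mm at the floor and 86 mm at the mouth, wall 5 mm. Origin at the middle of its underside, z along its axis out of the mouth. The underside lies 10 mm below the pivot axis. Its motor is off and locks it: it does not turn about its own axis. Holds the four pieces of glass at the start.
- mouth (a point): Middle of the drum's mouth, 130 mm from the pivot axis along the drum's axis.
- tray: Loose grey plastic tray, open on top, 190 mm (its x) by 200 mm (its y), 45 mm high, walls with a thick rim band 10 mm wide over the upper 16 mm (5 mm thick below), floor 4 mm, about 0.3 to 0.65 kg. Origin at the middle of its underside, z up. Stands empty on the bench on the stand's +y side at the start.
- glass_a: Loose amber slab-glass piece, a block 60 x 40 x 24 mm (its x, y, z) with rounded edges, about 0.15 kg. Origin at its centre. In the drum at the start.
- glass_b: Loose blue slab-glass piece, a block 60 x 40 x 24 mm (its x, y, z) with rounded edges, about 0.15 kg. Origin at its centre. In the drum at the start.
- glass_c: Loose green slab-glass piece, a block 60 x 40 x 24 mm (its x, y, z) with rounded edges, about 0.15 kg. Origin at its centre. In the drum at the start.
- glass_d: Loose red slab-glass piece, a block 60 x 40 x 24 mm (its x, y, z) with rounded edges, about 0.15 kg. Origin at its centre. In the drum at the start.
- iron_stand: Bystander, not to be disturbed: sheet-steel stand, 170 x 100 x 70 mm, with a soldering iron lying in it (red handle standing out 85 mm at its -x end, top 77 mm high). Origin at its underside.
- solder_spool: Bystander, not to be disturbed: black solder spool, 64 mm in diameter, 46 mm high. Origin at its underside.
- wax_block: Bystander, not to be disturbed: pale yellow wax block, 70 mm long, 40 mm high. Origin at its underside.
- flux_jar: Bystander, not to be disturbed: flux jar with a white lid, 64 mm in diameter, 85 mm high. Origin at its underside.
- hammer: Bystander, not to be disturbed: hammer lying flat, 240 mm long. Origin at its underside.
- lead_cames: Bystander, not to be disturbed: four grey lead strips side by side, 300 x 50 x 8 mm. Origin at its underside.
There are look-alikes about, which are no part of the job. There is more than one size of the glass_c; the one meant has the size given above.

How it is judged:
By the outcome, as a careful person would: the job done as asked, in the order asked, and still so for the second after the job is handed in, with the robot touching nothing.
It also fails if it takes over 72 s, if anything falls off the work surface, if the arm or the gripper's body presses on something with over 40 N, if the wrist force passes 120 N, or if a joint passes its speed limit or range.

## Working session

There is one attempt and no reset: what is moved stays moved. The work goes in short steps, Python scripts to look and compute and a shell command to move; the robot and the scene stay as the last step left them, time stands still between calls to the robot, and variables do not carry over. Pictures are saved under pics/ and viewed, at most 10 in all, crops included, and the job is handed in when it is done.

```bash
mkdir -p pics
cat > h.py <<'E'
from cell import *
import numpy as np, cv2
def snap(n,f):
    c=read_camera(n); np.savez(''+f+'.npz',**c); cv2.imwrite('pics/'+f+'.png',cv2.cvtColor(c['image'],cv2.COLOR_RGB2BGR)); return c
def P(c,u,v):
    z=float(c['range_z'][int(v),int(u)]); K=c['mtx']
    return (c['world_from_camera']@np.array([(u-K[0,2])/K[0,0]*z,(v-K[1,2])/K[1,1]*z,z,1]))[:3].round(4)
E
python3 - <<'E'
from h import *
for n in('side','top'):
    c=snap(n,n+'0'); print(n,c['world_from_camera'].round(3).tolist(),c['mtx'].tolist())
print(read_state())
E
```

```text
side [[0.961, -0.161, 0.225, 0.141], [-0.276, -0.603, 0.748, -1.122], [0.015, -0.781, -0.624, 1.161], [0.0, 0.0, 0.0, 1.0]] [[445.75045829403126, 0.0, 281.5516156210924], [0.0, 445.75045829403126, 207.25656627022835], [0.0, 0.0, 1.0]]
top [[-0.078, -0.974, 0.214, 0.258], [-0.997, 0.077, -0.014, 0.013], [-0.003, -0.215, -0.977, 1.327], [0.0, 0.0, 0.0, 1.0]] [[407.9043105544934, 0.0, 276.6041142416115], [0.0, 407.9043105544934, 203.8494922966163], [0.0, 0.0, 1.0]]
{'time_s': 0.1, 'q': array([-1.15699256e+00,  8.74002220e-02,  1.75215828e-01,  1.65985047e+00,
        1.24576452e-05,  1.57080230e+00]), 'qvel': array([ 0.00084836, -0.00133403,  0.0030838 , -0.0009127 ,  0.00059855,
        0.00041295]), 'tau': array([-1.78676277e-03, -5.21563661e+01,  4.65652585e+01,  1.59914733e-02,
       -1.16110641e-07,  2.90041203e-05]), 'tool_pos': array([ 0.22107646, -0.50339831,  0.2556579 ]), 'tool_rot': array([-3.14035412e+00, -1.24502392e-05,  4.13797784e-01]), 'force': array([0.97336621, 0.35684885, 0.1619513 ]), 'moment': array([-0.00092287, -0.00470832,  0.03635747]), 'grip_force': 0.0, 'finger_gap': 0.08513570411345321}
```

View pics/side0.png

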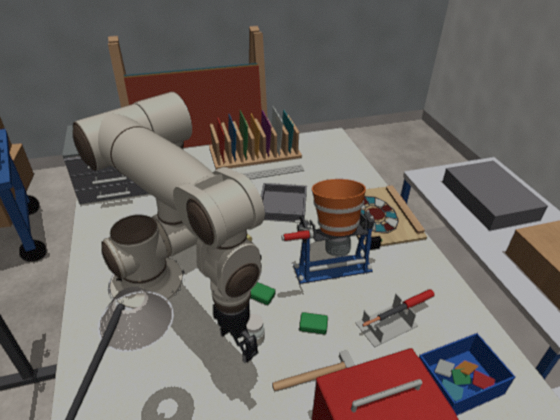

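View pics/top0.png

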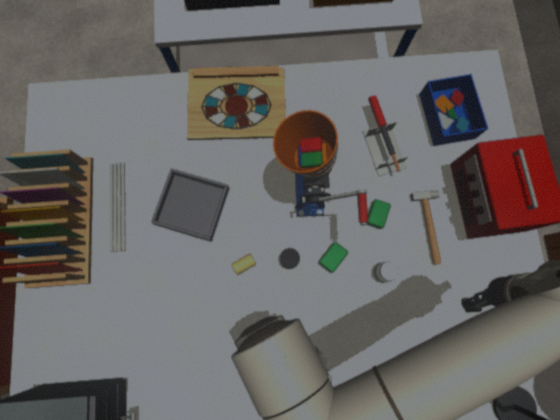

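The top view shows the stand at about (310,190), drum mouth (306,140), red lever (363,207) and grey tray (190,205). The loose green blocks at (378,213) and (333,257) are look-alikes, and so are the blue bin glass at (455,105) and the grey trays and boxes off the bench (side (495,190), (95,170)). The real glass lies in the drum at (312,150), and the tray I want is the open one at top (190,205).

Run:
```python
from h import *
T=dict(np.load('top0.npz'));S=dict(np.load('side0.npz'))
a=cv2.resize(T['image'][90:270,140:400],(800,554),interpolation=cv2.INTER_CUBIC)
b=cv2.resize(S['image'][165:295,245:425],(800,578),interpolation=cv2.INTER_CUBIC)
cv2.imwrite('pics/ct.png',a[:,:,::-1]);cv2.imwrite('pics/cs.png',b[:,:,::-1])
def cloud(c):
    v,u=np.mgrid[:420,:560];z=c['range_z'];K=c['mtx']
    p=np.stack([(u-K[0,2])/K[0,0]*z,(v-K[1,2])/K[1,1]*z,z,np.ones_like(z)],-1)@c['world_from_camera'].T
    return p[...,:3],c['image'].astype(int)
for n,c in(('T',T),('S',S)):
    p,im=cloud(c);r,g,b=im[...,0],im[...,1],im[...,2]; x,y,z=p[...,0],p[...,1],p[...,2]
    ok=c['range_z']>0
    box=ok&(x>.2)&(x<.75)&(y>-.35)&(y<.35)
    red=box&(r>130)&(g<70)&(b<70)&(z>.2)&(x<.5)
    print(n,'red',red.sum(),p[red].mean(0).round(4),p[red].min(0).round(3),p[red].max(0).round(3))
    (cx,cy),(w,h),an=cv2.minAreaRect(p[red][:,:2].astype(np.float32));print(cx,cy,w,h,an)
    bl=box&(b>r*1.5)&(b>g*1.2)&(b>50)
    for lo,hi in((.004,.02),(.02,.1),(.1,.25)):
        m=bl&(z>lo)&(z<hi);q=p[m][:,:2].astype(np.float32)
        if len(q): print('blue',lo,len(q),q.mean(0),[np.round(k,3) for k in cv2.minAreaRect(q)])
    gr=ok&(abs(r-b)<25)&(z>.035)&(z<.055)&(y>.1)&(y<.45)&(x>.2)&(x<.75)
    n_,l,st,ce=cv2.connectedComponentsWithStats(gr.astype(np.uint8))
    for i in range(1,n_):
        if st[i,4]>40:
            q=p[l==i][:,:2].astype(np.float32);print('tray?',st[i],[np.round(k,3) for k in cv2.minAreaRect(q)],p[l==i][:,2].mean())
    gn=box&(g>r*1.5)&(g>b*1.3)&(z<.15)&(z>.005)
    n_,l,st,ce=cv2.connectedComponentsWithStats(gn.astype(np.uint8))
    for i in range(1,n_):
        if st[i,4]>40:
            q=p[l==i];print('green',ce[i].round(),q.mean(0).round(3),q[:,2].max().round(3),[np.round(k,3) for k in cv2.minAreaRect(q[:,:2].astype(np.float32))])
for n,u,v in(('spool',289,258),('wax',243,264),('jar',387,271),('hamhead',426,195),('iron',378,110),('drumfloor',310,155),('ironb',385,140)):print(n,P(T,u,v))
```

```text
T red 1 [ 0.4592 -0.2212  0.3079] [ 0.459 -0.221  0.308] [ 0.459 -0.221  0.308]
0.4591781795024872 -0.221238911151886 0.0 0.0 0.0
blue 0.004 338 [ 0.5586059  -0.10075592] [array([ 0.571, -0.116]), array([0.086, 0.137]), np.float64(87.501)]
blue 0.02 10 [ 0.5274867  -0.10234968] [array([ 0.522, -0.108]), array([0.075, 0.017]), np.float64(78.021)]
blue 0.1 37 [ 0.61542517 -0.08081673] [array([ 0.58 , -0.082]), array([0.163, 0.025]), np.float64(10.608)]
tray? [151 168  77  72 786] [array([0.566, 0.275]), array([0.201, 0.19 ]), np.float64(69.112)] 0.043823343819935974
green [377. 214.] [ 0.483 -0.326  0.035] 0.043 [array([ 0.486, -0.33 ]), array([0.054, 0.083]), np.float64(67.955)]
green [333. 257.] [ 0.357 -0.17   0.035] 0.045 [array([ 0.358, -0.17 ]), array([0.054, 0.082]), np.float64(46.313)]
S red 108 [ 0.4586 -0.2241  0.3023] [ 0.422 -0.232  0.296] [ 0.492 -0.215  0.309]
0.4568784236907959 -0.2227979302406311 0.017096150666475296 0.07042734324932098 88.24978637695312
blue 0.004 854 [ 0.6276223  -0.12508251] [array([ 0.625, -0.119]), array([0.094, 0.247]), np.float64(87.083)]
blue 0.02 206 [ 0.6115117  -0.13737738] [array([ 0.634, -0.126]), array([0.082, 0.225]), np.float64(87.385)]
blue 0.1 162 [ 0.63967615 -0.14054318] [array([ 0.634, -0.127]), array([0.061, 0.227]), np.float64(86.854)]
tray? [260 183  47  34 326] [array([0.565, 0.275]), array([0.213, 0.19 ]), np.float64(69.071)] 0.041700977788948504
green [262. 293.] [ 0.363 -0.184  0.031] 0.04 [array([ 0.364, -0.178]), array([0.058, 0.071]), np.float64(47.553)]
green [311. 320.] [ 0.481 -0.33   0.032] 0.04 [array([ 0.487, -0.335]), array([0.058, 0.081]), np.float64(65.757)]
spool [ 0.3641 -0.0306  0.0431]
wax [0.3571 0.1146 0.0383]
jar [ 0.2987 -0.319   0.0876]
hamhead [ 0.5354 -0.4967  0.025 ]
iron [ 0.8215 -0.3626  0.0805]
drumfloor [ 0.6237 -0.105   0.2569]
ironb [ 0.7214 -0.3763  0.0647]
```

View pics/ct.png

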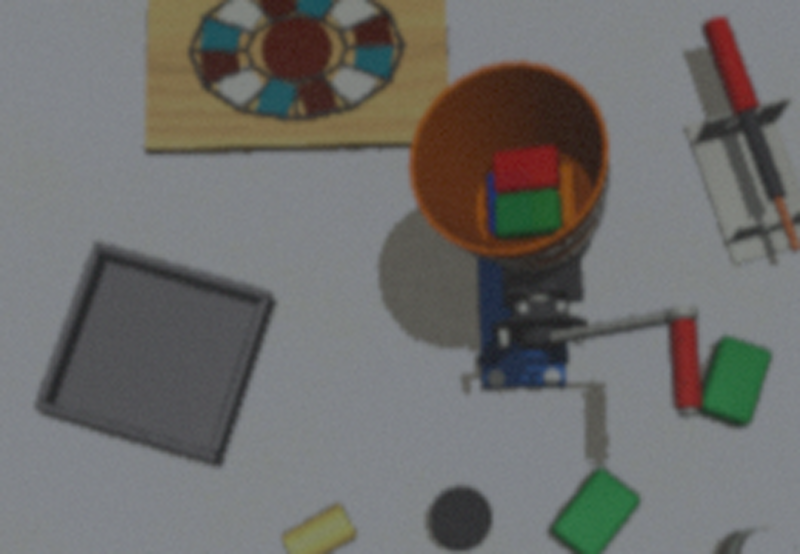

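View pics/cs.png

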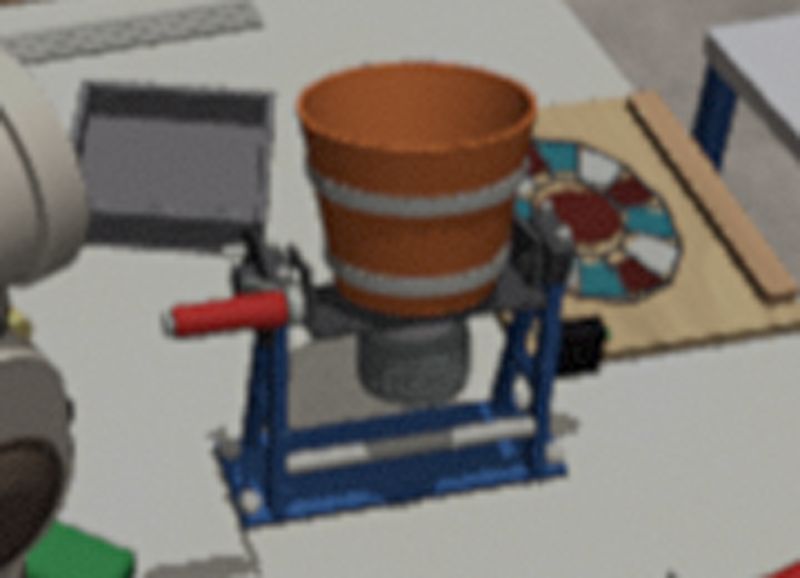

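The crops confirm the tray at about top (190,205), turned about 18° from the stand. Red, green, blue and amber glass are in the drum, and the lever grip is at (363,207). The wooden panel may be near the tray's +x side, so I'll check that and refine the stand pose.

Run:
```python
from h import *
T=dict(np.load('top0.npz'));S=dict(np.load('side0.npz'))
for u in (195,215,240,265): print('panel',[(v,P(T,u,v).tolist()) for v in (134,136,138,140,142)][1::1])
# stand fit: base-plate blue points, side edges
c=S;v,u=np.mgrid[:420,:560];z=c['range_z'];K=c['mtx']
p=(np.stack([(u-K[0,2])/K[0,0]*z,(v-K[1,2])/K[1,1]*z,z,np.ones_like(z)],-1)@c['world_from_camera'].T)[...,:3]
im=c['image'].astype(int);r,g,b=im[...,0],im[...,1],im[...,2]
m=(z>0)&(b>r*1.4)&(b>40)&(p[...,0]>.45)&(p[...,0]<.8)&(abs(p[...,1]+.12)<.1)&(p[...,2]>0.002)&(p[...,2]<.02)
q=p[m]; 
# near edge y vs x
bins=np.arange(.52,.77,.02);E=[]
for a in bins:
    k=q[(q[:,0]>=a)&(q[:,0]<a+.02)]
    if len(k)>5: E.append((a+.01,np.percentile(k[:,1],3),np.percentile(k[:,1],97)))
E=np.array(E);print(E.round(3));print(np.polyfit(E[:,0],E[:,1],1),np.polyfit(E[:,0],E[:,2],1),q[:,0].min(),q[:,0].max())
for n,u,v in(('came',125,205),('cameR',127,160),('spoolR',270,258)):print(n,P(T,u,v))
```

```text
panel [(136, [0.8029, 0.2529, 0.0211]), (138, [0.7974, 0.2539, 0.0169]), (140, [0.7986, 0.258, -0.0039]), (142, [0.7896, 0.2575, 0.0003])]
panel [(136, [0.7976, 0.185, 0.0209]), (138, [0.7963, 0.1872, 0.0063]), (140, [0.7917, 0.1884, -0.0003]), (142, [0.7836, 0.1885, 0.0017])]
panel [(136, [0.7917, 0.1002, 0.0187]), (138, [0.7904, 0.1016, 0.0041]), (140, [0.7852, 0.1024, -0.0011]), (142, [0.7778, 0.1028, -0.0009])]
panel [(136, [0.7891, 0.0152, 0.0084]), (138, [0.7854, 0.0158, -0.0005]), (140, [0.7782, 0.0163, -0.0008]), (142, [0.7694, 0.0168, 0.0032])]
[[ 0.53  -0.159 -0.077]
 [ 0.55  -0.159 -0.08 ]
 [ 0.57  -0.158 -0.074]
 [ 0.59  -0.16  -0.075]
 [ 0.61  -0.162 -0.075]
 [ 0.63  -0.162 -0.075]
 [ 0.65  -0.163 -0.08 ]
 [ 0.67  -0.162 -0.077]
 [ 0.69  -0.165 -0.078]
 [ 0.71  -0.167 -0.081]
 [ 0.73  -0.172 -0.086]
 [ 0.75  -0.171 -0.088]]
[-0.05778415 -0.12652961] [-0.04520174 -0.04991942] 0.4985410355336156 0.7624880173753044
came [ 0.5863  0.4992 -0.0028]
cameR [ 0.7448  0.4934 -0.005 ]
spoolR [ 0.3727  0.0293 -0.0028]
```

```bash
python3 -m handwheel '[[[0.8,0.8,0.6],[0,0,-0.7],1],[[0.8,0.8,0.6],[0,0,-0.7],1],[[0.8,0.8,0.6],[0,0,-0.7],1],[[0.8,0.8,0.3],[0,0,-0.7],1],[[0.5,0.8,0],[0,0,-0.7],1],[[0.3,0.8,0],[0,0,-0.7],1]]'
```

```text
time_s: 0.6
tool_pos: [0.3614, -0.3316, 0.3255]
tool_rot: [3.142, -0.0, 0.045]
force: [1.1, 0.1, 0.3]
finger_gap: 0.0853
grip_force: 0.0
```

```bash
python3 -m handwheel '[[[-0.5,0.1,1],[0,0,0],1],[[-0.2,0.6,0.8],[0,0,-0.4],1],[[0,0.9,0],[0,0,-0.5],1],[[0,0.9,0],[0,0,-0.5],1],[[0,0.9,0],[0,0,-0.5],1],[[0,0.9,0],[0,0,-0.5],1],[[0,0.9,0],[0,0,-0.5],1],[[0,0.9,0],[0,0,-0.5],1],[[0,0.9,0],[0,0,-0.5],1],[[0.2,0.9,0],[0,0,-0.5],1],[[0.3,0.9,0],[0,0,-0.3],1],[[0.3,0.9,0],[0,0,0],1]]' && python3 -m handwheel '[[[0.4,0.9,0],[0,0,0],1],[[0.4,0.9,0],[0,0,0],1],[[0.4,0.9,0],[0,0,0],1],[[0.5,0.9,0],[0,0,0],1],[[0.6,0.9,0],[0,0,0],1],[[0.6,0.9,-0.5],[0,0,0],1],[[0.6,0.8,-0.5],[0,0,0],1],[[0,0,0],[0,0,0],1]]'
```

```text
time_s: 1.6
tool_pos: [0.3332, -0.0619, 0.3947]
tool_rot: [-3.051, 0.001, -0.252]
force: [-0.6, -0.3, 1.2]
finger_gap: 0.0853
grip_force: 0.0
time_s: 2.27
tool_pos: [0.4456, 0.0202, 0.3533]
tool_rot: [-2.933, 0.009, -0.075]
force: [-0.0, -0.5, -1.1]
finger_gap: 0.0854
grip_force: 0.0
```

```bash
python3 - <<'E'
from h import *
s=read_state();print(s['q'].round(3),s['qvel'].round(2),s['tool_pos'],s['tool_rot'])
E
python3 -m handwheel '[[[-0.5,0,0.5],[0,0,0],1],[[0,0,0],[0,0,0],1]]'; python3 -c "
from h import *
s=read_state();print(s['q'].round(3),s['qvel'].round(2))"
```

```text
[-0.076 -0.104  0.167  1.852  0.209  3.141] [-0.02 -0.04  0.03  0.09 -0.03 -0.  ] [0.44555241 0.02019711 0.35326849] [-2.93266011  0.00864584 -0.07491647]
time_s: 2.43
tool_pos: [0.4215, 0.0191, 0.3804]
tool_rot: [-2.934, 0.002, -0.077]
force: [-1.0, 0.2, 0.6]
finger_gap: 0.0849
grip_force: 0.0
[-0.082 -0.141  0.191  1.906  0.208  3.137] [-0.01 -0.   -0.01 -0.07 -0.    0.01]
```

Joint 6 hit its range, so I'll use the half-turned grasp (yaw about +2.78).

```bash
python3 -m handwheel '[[[0,0.5,0],[-0.8,0.06,0],1],[[0,0.5,0],[-0.8,0.06,0],1],[[0,0.5,0],[-0.8,0.06,0],1],[[0,0.5,0],[0,0,1],1],[[0,0.5,0],[0,0,1],1],[[0,0.5,0],[0,0,1],1],[[0,0.5,0],[0,0,1],1],[[0,0.3,0],[0,0,1],1],[[0,0.3,0],[0,0,1],1],[[0,0.3,0],[0,0,1],1],[[0,0.3,0],[0,0,1],1],[[0,0.3,0],[0,0,1],1]]'
python3 -m handwheel '[[[0.3,0.4,0],[0,0,1],1],[[0.3,0.4,0],[0,0,1],1],[[0.3,0.4,0],[0,0,1],1],[[0.3,0.4,0],[0,0,1],1],[[0.3,0.4,0],[0,0,1],1],[[0.3,0.4,-0.5],[0,0,1],1],[[0.3,0.4,-0.5],[0,0,1],1],[[0.3,0.3,-0.5],[0,0,1],1],[[0.3,0.3,-0.5],[0,0,1],1],[[0.3,0.3,-0.5],[0,0,1],1],[[0.3,0,-0.5],[0,0,1],1],[[0.3,0,-0.5],[0,0,1],1]]'
```

```text
time_s: 3.43
tool_pos: [0.421, 0.1525, 0.3781]
tool_rot: [-3.094, 0.007, 0.789]
force: [0.5, 0.2, 0.1]
finger_gap: 0.0852
grip_force: 0.0
time_s: 4.43
tool_pos: [0.5652, 0.3008, 0.2363]
tool_rot: [-3.094, 0.007, 1.837]
force: [-0.5, 0.0, 0.4]
finger_gap: 0.0852
grip_force: 0.0
```

```bash
python3 -m handwheel '[[[0.1,0.2,-0.3],[0.14,-0.52,0],1],[[0.1,0.2,-0.3],[0,0,1],1],[[0.1,0.2,-0.3],[0,0,1],1],[[0.1,0.2,-0.3],[0,0,1],1],[[0.1,0.2,-0.3],[0,0,1],1],[[0.1,0.2,-0.3],[0,0,1],1],[[0.1,0.2,-0.3],[0,0,1],1],[[0.1,0.1,-0.3],[0,0,1],1],[[0.1,0.1,-0.3],[0,0,1],1],[[0,0,-0.3],[0,0,1],1],[[0,0,-0.3],[0,0,1],1],[[0,0,0],[0,0,0.8],1]]'
```

```text
time_s: 5.43
tool_pos: [0.5997, 0.3636, 0.1022]
tool_rot: [-3.139, 0.004, 2.779]
force: [-1.3, -0.0, -0.2]
finger_gap: 0.0852
grip_force: 0.0
```

```bash
python3 -m handwheel '[[[0,0,-0.5],[0,0,0],1],[[0,0,-0.5],[0,0,0],1],[[0,0,-0.5],[0,0,0],1],[[0,0,0],[0,0,0],-1],[[0,0,0],[0,0,0],-1],[[0,0,0],[0,0,0],-1],[[0,0,0],[0,0,0],-1],[[0,0,0],[0,0,0],-1],[[0,0,0],[0,0,0],-1],[[0,0,0],[0,0,0],-1],[[0,0,0],[0,0,0],-1],[[0,0,0],[0,0,0],-1]]' 40; python3 -c "
from h import *
snap('top','t1')"
```

```text
time_s: 6.43
tool_pos: [0.6011, 0.3636, 0.0478]
tool_rot: [3.139, 0.009, 2.773]
force: [-0.3, 0.9, 6.0]
finger_gap: 0.0088
grip_force: 40.3
```

```bash
python3 -m handwheel '[[[0,0,0.1],[0,0,0],-1],[[0.1,-0.4,0],[0,0,0.4],-1],[[0.1,-0.5,0],[0,0,0.4],-1],[[0.1,-0.5,0],[0,0,0.4],-1],[[0.1,-0.5,0],[0,0,0.4],-1],[[0.1,-0.5,0],[0,0,0.4],-1],[[0.1,-0.5,0],[0,0,0.4],-1],[[0.1,-0.5,0],[0,0,0.4],-1],[[0.1,-0.5,0],[0,0,0.4],-1],[[0.1,-0.5,0],[0,0,0.4],-1],[[0.1,-0.4,0],[0,0,0],-1],[[0,0,0],[0,0,0],-1]]'
python3 - <<'E'
from h import *
c=snap('top','t2');z=c['range_z'];K=c['mtx'];v,u=np.mgrid[:420,:560]
cv2.imwrite('pics/t2c.png',cv2.resize(c['image'][90:270,180:360],(600,600),interpolation=cv2.INTER_CUBIC)[:,:,::-1])
E
```

```text
time_s: 7.48
tool_pos: [0.6408, 0.168, 0.0498]
tool_rot: [-3.141, 0.006, 3.084]
force: [-0.3, -0.5, -4.3]
finger_gap: 0.0092
grip_force: 39.4
```

View pics/t2c.png

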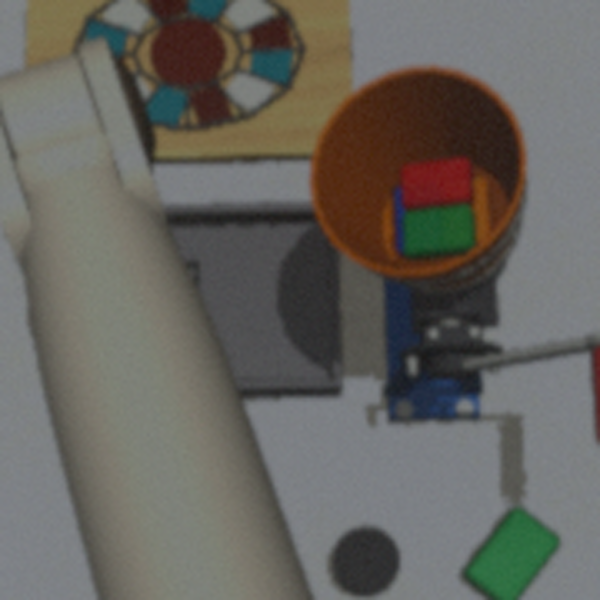

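The tray is parallel to the stand with a gap of about 45 mm to the base plate; I'll measure its edges before the last slide.

```bash
cat > tr.py <<'E'
from h import *
import sys
def rim(f):
    c=dict(np.load(f+'.npz'));z=c['range_z'];K=c['mtx'];v,u=np.mgrid[:420,:560]
    p=(np.stack([(u-K[0,2])/K[0,0]*z,(v-K[1,2])/K[1,1]*z,z,np.ones_like(z)],-1)@c['world_from_camera'].T)[...,:3]
    im=c['image'].astype(int)
    m=(z>0)&(p[...,2]>.037)&(p[...,2]<.055)&(abs(im[...,0]-im[...,2])<30)&(p[...,0]>.5)&(p[...,0]<.78)&(p[...,1]>-.08)&(p[...,1]<.3)
    q=p[m][:,:2]
    a=-.05;R=np.array([[np.cos(a),-np.sin(a)],[np.sin(a),np.cos(a)]])
    return (q-[.633,-.118])@R   # stand frame
q=rim(sys.argv[1])
for lo in np.arange(.03,.26,.02):
    k=q[(q[:,1]>lo)&(q[:,1]<lo+.02),0]
    if len(k)>4: print(round(lo,2),len(k),'x',np.percentile(k,[2,98]).round(4))
for lo in np.arange(-.1,.1,.02):
    k=q[(q[:,0]>lo)&(q[:,0]<lo+.02),1]
    if len(k)>2: print('  x',round(lo,2),len(k),'y',k.min().round(4),k.max().round(4))
E
python3 tr.py t2
```

```text
0.03 8 x [-0.1091 -0.0996]
0.09 139 x [-0.1043  0.0313]
0.11 41 x [-0.1045  0.0852]
0.13 45 x [-0.1043  0.0864]
0.15 42 x [-0.1042  0.0821]
0.17 37 x [-0.1036  0.0833]
0.19 21 x [-0.0992  0.0832]
0.21 22 x [0.0758 0.0844]
0.23 19 x [0.0763 0.0853]
0.25 14 x [0.0764 0.0853]
  x -0.1 72 y 0.0425 0.1901
  x -0.08 18 y 0.0926 0.0995
  x -0.06 18 y 0.092 0.0989
  x -0.04 17 y 0.0913 0.0984
  x -0.02 18 y 0.0908 0.0977
  x 0.0 18 y 0.0901 0.0971
  x 0.02 14 y 0.0897 0.0966
  x 0.06 88 y 0.1148 0.2606
  x 0.08 64 y 0.1147 0.2604
```

```bash
python3 -m handwheel '[[[0,0,-0.1],[0,0,0],-1],[[0.03,-0.2,0],[0,0,0.1],-1],[[0.03,-0.2,0],[0,0,0.1],-1],[[0.03,-0.2,0],[0,0,0.14],-1],[[0.02,-0.2,0],[0,0,0],-1],[[0,-0.15,0],[0,0,0],-1],[[0,-0.1,0],[0,0,0],-1],[[0,-0.1,0],[0,0,0],-1],[[0,-0.07,0],[0,0,0],-1],[[0,-0.03,0],[0,0,0],-1],[[0,0,0],[0,0,0],-1]]'; python3 -c "
from h import *
snap('top','t3')"; python3 tr.py t3
```

```text
time_s: 8.45
tool_pos: [0.6465, 0.1243, 0.0476]
tool_rot: [3.136, 0.012, 3.119]
force: [6.0, 13.4, 0.4]
finger_gap: 0.0093
grip_force: 40.4
0.03 45 x [-0.1087 -0.0003]
0.05 64 x [-0.0908  0.0058]
0.07 21 x [-0.0927 -0.0826]
0.09 25 x [-0.0929 -0.0826]
0.11 31 x [-0.0924  0.096 ]
0.13 40 x [-0.0932  0.0972]
0.15 18 x [0.0862 0.0942]
0.17 18 x [0.0858 0.0938]
0.19 12 x [0.087  0.0943]
  x -0.1 107 y 0.0424 0.1451
  x -0.08 18 y 0.047 0.0542
  x -0.06 19 y 0.0464 0.0534
  x -0.04 19 y 0.0458 0.0555
  x -0.02 16 y 0.0482 0.0553
  x 0.0 7 y 0.0479 0.0548
  x 0.08 84 y 0.1177 0.201
```

```bash
python3 -m handwheel '[[[0,0,0],[0,0,0],-0.5],[[0,0,0],[0,0,0],0],[[0,0,0],[0,0,0],0.3],[[0,0,0],[0,0,0],0.5],[[0,0,0],[0,0,0],0.5],[[0,0.1,0.3],[0,0,0],0.5],[[0,0.2,0.8],[0,0,0],0.5],[[-0.2,0.5,1],[0,0,0],0.5],[[-0.3,0.5,1],[0,0,0],0.5],[[-0.6,0.5,1],[0,0,0],0.5],[[-0.9,0.5,1],[0,0,0],0.5],[[-1,0.5,1],[0,0,0],0.5]]'; python3 -m handwheel '[[[-0.9,0,1],[0,0,0],-1],[[-0.9,-0.3,0.6],[0,0,0],-1],[[-0.9,-0.5,0.4],[0,0,0],-1],[[-0.9,-0.5,0],[0,0,0],-1],[[0,0,0],[0,0,0],-1]]'; python3 -c "
from h import *
snap('top','t4')
print(read_state()['q'].round(3))"; python3 tr.py t4
```

```text
time_s: 9.5
tool_pos: [0.5522, 0.215, 0.2554]
tool_rot: [3.141, 0.009, 3.117]
force: [0.0, 0.9, -0.4]
finger_gap: 0.0644
grip_force: 0.0
time_s: 9.92
tool_pos: [0.4165, 0.162, 0.3248]
tool_rot: [3.14, 0.011, 3.117]
force: [-0.5, -0.7, -0.0]
finger_gap: 0.0035
grip_force: 0.0
[ 0.373 -0.125  0.101  1.785 -0.003  0.397]
0.03 42 x [-0.1086 -0.0003]
0.05 69 x [-0.0907  0.003 ]
0.07 24 x [-0.0925 -0.0821]
0.09 24 x [-0.093  -0.0819]
0.11 31 x [-0.0924  0.0964]
0.13 42 x [-0.0933  0.0962]
0.15 42 x [-0.0941  0.0928]
0.17 37 x [-0.0935  0.095 ]
0.19 44 x [-0.0937  0.0948]
0.21 42 x [-0.0949  0.0956]
0.23 191 x [-0.0932  0.0917]
  x -0.1 219 y 0.0425 0.242
  x -0.08 39 y 0.0472 0.245
  x -0.06 42 y 0.0462 0.2451
  x -0.04 40 y 0.0459 0.2451
  x -0.02 36 y 0.0483 0.2447
  x 0.0 22 y 0.0479 0.2447
  x 0.02 16 y 0.2375 0.2443
  x 0.04 18 y 0.2374 0.2447
  x 0.06 19 y 0.2375 0.2478
  x 0.08 131 y 0.1177 0.248
```

The tray is placed: stand x ±94 mm, y 45 to 245 mm, and square. Next I go over the lever grip and take the sleeve from above.

```bash
python3 -m handwheel '[[[0,-0.2,0.9],[0,0,-0.1],-1],[[0,-0.6,0.9],[0,0,-0.2],1],[[0,-0.9,0.7],[0,0,0],1],[[0.1,-0.9,0],[0,0,0],1],[[0.1,-0.9,0],[0,0,0],1],[[0.1,-0.9,0],[0,0,0],1],[[0.1,-0.9,0],[0,0,0],1],[[0.1,-0.9,0],[0,0,0],1],[[0.1,-0.9,0],[0,0,0],1],[[0.1,-0.9,0],[0,0,0],1],[[0.1,-0.9,0],[0,0,0],1],[[0,-0.6,0],[0,0,0],1]]'
```

```text
time_s: 10.97
tool_pos: [0.4547, -0.2149, 0.4167]
tool_rot: [3.141, 0.007, 3.089]
force: [0.3, 1.1, 0.2]
finger_gap: 0.0854
grip_force: 0.0
```

```bash
python3 -m handwheel '[[[-0.17,-0.15,-0.4],[0,0,0],1],[[0,0,-0.6],[0,0,0],1],[[0,0,-0.6],[0,0,0],1],[[0,0,-0.6],[0,0,0],1],[[0,0,-0.5],[0,0,0],1],[[0,0,-0.24],[0,0,0],1],[[0,0,0],[0,0,0],-0.2],[[0,0,0],[0,0,0],-0.4]]' 30; python3 -m handwheel '[[[0,0,0],[0,0,0],-0.6],[[0,0,0],[0,0,0],-0.8],[[0,0,0],[0,0,0],-1],[[0,0,0],[0,0,0],-1],[[0,0,0],[0,0,0],-1]]'
```

```text
time_s: 11.63
tool_pos: [0.4473, -0.2178, 0.3003]
tool_rot: [3.141, 0.007, 3.091]
force: [0.0, 0.5, 0.9]
finger_gap: 0.0641
grip_force: 0.0
time_s: 12.05
tool_pos: [0.4474, -0.219, 0.301]
tool_rot: [-3.139, 0.009, 3.09]
force: [-0.9, -7.1, 3.8]
finger_gap: 0.0231
grip_force: 29.7
```

```bash
python3 -m handwheel '[[[0.005,0.11,0.135],[0,0,0],-1],[[0.005,0.11,0.135],[0,0,0],-1],[[0.006,0.125,0.125],[0,0,0],-1],[[0.006,0.125,0.125],[0,0,0],-1],[[0.007,0.135,0.11],[0,0,0],-1],[[0.007,0.135,0.11],[0,0,0],-1],[[0.007,0.145,0.095],[0,0,0],-1],[[0.007,0.145,0.095],[0,0,0],-1],[[0.008,0.155,0.08],[0,0,0],-1],[[0.008,0.155,0.08],[0,0,0],-1],[[0.008,0.163,0.065],[0,0,0],-1],[[0.008,0.163,0.065],[0,0,0],-1]]'
```

```text
time_s: 13.05
tool_pos: [0.4509, -0.1527, 0.3494]
tool_rot: [-3.137, 0.01, 3.09]
force: [2.4, -11.1, -1.5]
finger_gap: 0.0233
grip_force: 30.2
```

```bash
python3 -m handwheel '[[[0.008,0.168,0.05],[0,0,0],-1],[[0.008,0.168,0.05],[0,0,0],-1],[[0.008,0.172,0.03],[0,0,0],-1],[[0.008,0.172,0.03],[0,0,0],-1],[[0.008,0.175,0.015],[0,0,0],-1],[[0.008,0.175,0.015],[0,0,0],-1],[[0.008,0.175,-0.002],[0,0,0],-1],[[0.008,0.175,-0.003],[0,0,0],-1],[[0.008,0.175,-0.02],[0,0,0],-1],[[0.008,0.175,-0.02],[0,0,0],-1],[[0.008,0.17,-0.037],[0,0,0],-1],[[0.008,0.17,-0.038],[0,0,0],-1]]'; python3 -c "
from h import *
snap('side','s5')"
```

```text
time_s: 14.05
tool_pos: [0.4554, -0.0699, 0.352]
tool_rot: [-3.137, 0.011, 3.09]
force: [7.4, -13.4, -2.2]
finger_gap: 0.0226
grip_force: 30.2
```

View pics/s5.png

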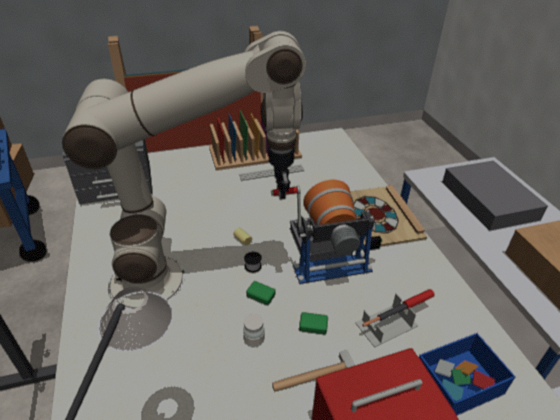

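```bash
python3 -m handwheel '[[[0.003,0.055,-0.018],[0,0,0],-1],[[0.003,0.055,-0.018],[0,0,0],-1],[[0.003,0.055,-0.018],[0,0,0],-1],[[0.003,0.055,-0.018],[0,0,0],-1],[[0.003,0.055,-0.018],[0,0,0],-1],[[0.003,0.055,-0.018],[0,0,0],-1],[[0.003,0.053,-0.023],[0,0,0],-1],[[0.003,0.053,-0.023],[0,0,0],-1],[[0.003,0.053,-0.023],[0,0,0],-1],[[0.003,0.053,-0.023],[0,0,0],-1],[[0.003,0.053,-0.023],[0,0,0],-1],[[0.003,0.053,-0.023],[0,0,0],-1]]'; python3 -m handwheel '[[[0.003,0.051,-0.029],[0,0,0],-1],[[0.003,0.051,-0.029],[0,0,0],-1],[[0.003,0.051,-0.029],[0,0,0],-1],[[0.003,0.051,-0.029],[0,0,0],-1],[[0.003,0.051,-0.029],[0,0,0],-1],[[0.003,0.051,-0.029],[0,0,0],-1],[[0.003,0.047,-0.033],[0,0,0],-1],[[0.003,0.047,-0.033],[0,0,0],-1],[[0.003,0.047,-0.033],[0,0,0],-1],[[0.003,0.047,-0.033],[0,0,0],-1],[[0.003,0.047,-0.033],[0,0,0],-1],[[0.003,0.047,-0.033],[0,0,0],-1]]'; python3 -c "
from h import *
snap('top','t6')"
```

```text
time_s: 15.1
tool_pos: [0.4568, -0.0441, 0.3421]
tool_rot: [-3.138, 0.011, 3.09]
force: [7.2, -12.9, -2.6]
finger_gap: 0.0231
grip_force: 30.7
time_s: 16.1
tool_pos: [0.4581, -0.0209, 0.3273]
tool_rot: [-3.137, 0.011, 3.089]
force: [5.2, -14.7, -0.6]
finger_gap: 0.023
grip_force: 31.3
```

View pics/t6.png

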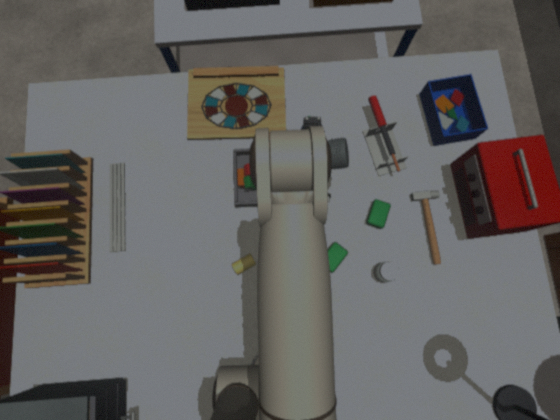

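The tray at (240,178) already holds amber, red and green glass. On to the front stop, slowly, then a pause.

```bash
python3 -m handwheel '[[[0.002,0.044,-0.038],[0,0,0],-1],[[0.002,0.044,-0.038],[0,0,0],-1],[[0.002,0.044,-0.038],[0,0,0],-1],[[0.002,0.044,-0.038],[0,0,0],-1],[[0.002,0.044,-0.038],[0,0,0],-1],[[0.002,0.044,-0.038],[0,0,0],-1],[[0.002,0.04,-0.043],[0,0,0],-1],[[0.002,0.04,-0.043],[0,0,0],-1],[[0.002,0.04,-0.043],[0,0,0],-1],[[0.002,0.04,-0.043],[0,0,0],-1],[[0.002,0.04,-0.043],[0,0,0],-1],[[0.002,0.04,-0.043],[0,0,0],-1]]'; python3 -m handwheel '[[[0.002,0.036,-0.046],[0,0,0],-1],[[0.002,0.036,-0.046],[0,0,0],-1],[[0.002,0.036,-0.046],[0,0,0],-1],[[0.002,0.036,-0.046],[0,0,0],-1],[[0,0,0],[0,0,0],-1],[[0,0,0],[0,0,0],-1],[[0,0,0],[0,0,0],-1],[[0,0,0],[0,0,0],-1],[[0,0,0],[0,0,0],-1],[[0,0,0],[0,0,0],-1],[[0,0,0],[0,0,0],-1],[[0,0,0],[0,0,0],-1]]'
python3 - <<'E'
from h import *
t=snap('top','t7')['image'][120:260,190:360];s=snap('side','s7')['image'][140:300,230:430]
cv2.imwrite('pics/m7.png',np.hstack([cv2.resize(t,(390,320),interpolation=cv2.INTER_CUBIC),cv2.resize(s,(400,320),interpolation=cv2.INTER_CUBIC)])[:,:,::-1])
E
```

```text
time_s: 17.15
tool_pos: [0.4592, -0.0008, 0.3081]
tool_rot: [-3.137, 0.011, 3.089]
force: [5.3, -16.1, 1.0]
finger_gap: 0.0228
grip_force: 31.4
time_s: 18.15
tool_pos: [0.4595, 0.0052, 0.3005]
tool_rot: [-3.138, 0.011, 3.089]
force: [5.8, -12.4, -1.3]
finger_gap: 0.023
grip_force: 31.3
```

View pics/m7.png

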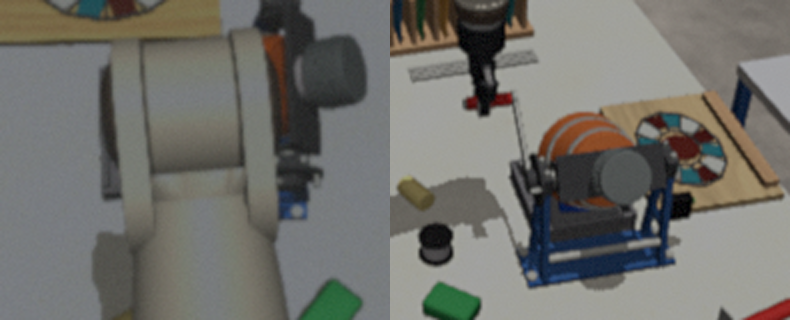

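```bash
python3 -m handwheel '[[[0.002,0.03,-0.04],[0,0,0],-1],[[0.002,0.03,-0.04],[0,0,0],-1],[[0,0,0],[0,0,0],-1],[[0,0,0],[0,0,0],-1],[[0,0,0],[0,0,0],-1],[[0,0,0],[0,0,0],-1]]'
```

```text
time_s: 18.75
tool_pos: [0.4596, 0.0056, 0.3]
tool_rot: [-3.133, 0.015, 3.088]
force: [0.7, -26.7, 17.4]
finger_gap: 0.0231
grip_force: 33.2
```

```bash
python3 -m handwheel '[[[-0.004,-0.06,0.08],[0,0,0],-1],[[-0.004,-0.072,0.092],[0,0,0],-1],[[-0.004,-0.073,0.091],[0,0,0],-1],[[-0.006,-0.12,0.129],[0,0,0],-1],[[-0.006,-0.12,0.129],[0,0,0],-1],[[-0.006,-0.133,0.115],[0,0,0],-1],[[-0.006,-0.132,0.115],[0,0,0],-1],[[-0.007,-0.143,0.1],[0,0,0],-1],[[-0.007,-0.142,0.1],[0,0,0],-1],[[-0.007,-0.153,0.086],[0,0,0],-1],[[-0.007,-0.152,0.086],[0,0,0],-1]]'; python3 -m handwheel '[[[-0.008,-0.16,0.07],[0,0,0],-1],[[-0.008,-0.16,0.07],[0,0,0],-1],[[-0.008,-0.166,0.055],[0,0,0],-1],[[-0.008,-0.167,0.055],[0,0,0],-1],[[-0.008,-0.17,0.038],[0,0,0],-1],[[-0.008,-0.17,0.037],[0,0,0],-1],[[-0.008,-0.175,0.02],[0,0,0],-1],[[-0.008,-0.175,0.02],[0,0,0],-1],[[-0.008,-0.175,0.003],[0,0,0],-1],[[-0.008,-0.175,0.002],[0,0,0],-1],[[-0.008,-0.175,-0.015],[0,0,0],-1],[[-0.008,-0.175,-0.015],[0,0,0],-1]]'
```

```text
time_s: 19.67
tool_pos: [0.4569, -0.0429, 0.3414]
tool_rot: [3.141, 0.009, 3.091]
force: [7.3, -1.4, -9.1]
finger_gap: 0.023
grip_force: 30.6
time_s: 20.67
tool_pos: [0.4525, -0.1246, 0.3559]
tool_rot: [3.141, 0.01, 3.091]
force: [5.0, 2.9, 2.4]
finger_gap: 0.0228
grip_force: 31.7
```

```bash
python3 -m handwheel '[[[-0.008,-0.172,-0.03],[0,0,0],-1],[[-0.008,-0.172,-0.03],[0,0,0],-1],[[-0.008,-0.168,-0.05],[0,0,0],-1],[[-0.008,-0.168,-0.05],[0,0,0],-1],[[-0.008,-0.163,-0.065],[0,0,0],-1],[[-0.008,-0.163,-0.065],[0,0,0],-1],[[-0.008,-0.155,-0.08],[0,0,0],-1],[[-0.008,-0.155,-0.08],[0,0,0],-1],[[-0.007,-0.145,-0.095],[0,0,0],-1],[[-0.007,-0.145,-0.095],[0,0,0],-1],[[-0.007,-0.135,-0.11],[0,0,0],-1],[[-0.007,-0.135,-0.11],[0,0,0],-1]]'; python3 -m handwheel '[[[-0.006,-0.125,-0.125],[0,0,0],-1],[[-0.006,-0.125,-0.125],[0,0,0],-1],[[-0.005,-0.11,-0.135],[0,0,0],-1],[[-0.005,-0.11,-0.135],[0,0,0],-1],[[0,-0.04,-0.05],[0,0,0],-1],[[0,0,0],[0,0,0],-1],[[0,0,0],[0,0,0],-1]]';python3 - <<'E'
from h import *
t=snap('top','t8')['image'][90:250,200:400];s=snap('side','s8')['image'][140:300,230:430]
cv2.imwrite('pics/m8.png',np.hstack([cv2.resize(t,(400,320),interpolation=cv2.INTER_CUBIC),cv2.resize(s,(400,320),interpolation=cv2.INTER_CUBIC)])[:,:,::-1])
E
```

```text
time_s: 21.67
tool_pos: [0.4484, -0.2002, 0.3215]
tool_rot: [-3.141, 0.009, 3.091]
force: [2.8, 1.7, 6.9]
finger_gap: 0.0232
grip_force: 32.0
time_s: 22.25
tool_pos: [0.4473, -0.2197, 0.3001]
tool_rot: [-3.141, 0.01, 3.091]
force: [-0.7, 5.0, 15.7]
finger_gap: 0.0233
grip_force: 32.7
```

View pics/m8.png

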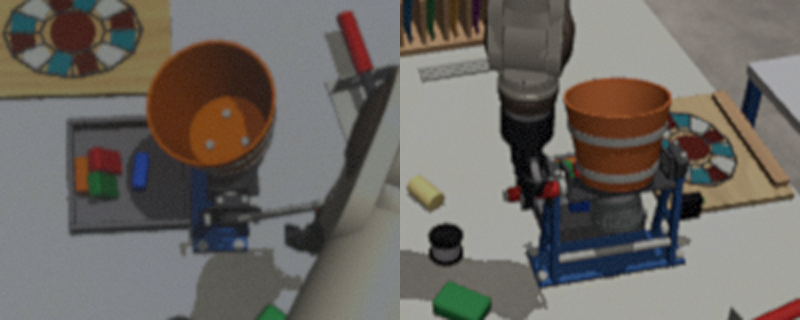

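All four pieces are in the tray (left half, about (80–140,170)), the drum is empty, and it is back on its rest. I'll release and retreat.

```bash
python3 -m handwheel '[[[0,0.02,0.03],[0,0,0],-0.5],[[0,0,0],[0,0,0],0],[[0,0,0],[0,0,0],0.5],[[0,0,0],[0,0,0],1],[[0,0,0],[0,0,0],1],[[0,0,0.3],[0,0,0],1],[[0,0,0.7],[0,0,0],1],[[0,0,0.9],[0,0,0],1],[[-0.2,0,0.9],[0,0,0],1],[[-0.6,0,0.5],[0,0,0],1],[[-0.8,0,0],[0,0,0],1],[[0,0,0],[0,0,0],1]]'
python3 - <<'E'
from h import *
snap('top','t9');S=snap('side','s9')
z=S['range_z'];K=S['mtx'];v,u=np.mgrid[:420,:560]
p=(np.stack([(u-K[0,2])/K[0,0]*z,(v-K[1,2])/K[1,1]*z,z,np.ones_like(z)],-1)@S['world_from_camera'].T)[...,:3]
im=S['image'].astype(int);m=(z>0)&(im[...,0]>130)&(im[...,1]<70)&(im[...,2]<70)&(p[...,2]>.2)&(p[...,0]<.5)&(p[...,0]>.38)
print(m.sum(),p[m].mean(0))
E
python3 tr.py t9|head -20
```

```text
time_s: 23.35
tool_pos: [0.3802, -0.2186, 0.4337]
tool_rot: [-3.14, 0.01, 3.09]
force: [-0.7, 0.0, -0.6]
finger_gap: 0.085
grip_force: 0.0
2247 [ 0.44615106 -0.64754645  0.21350649]
0.03 37 x [-0.1084  0.0017]
0.05 77 x [-0.0917  0.006 ]
0.07 23 x [-0.0923 -0.0826]
0.09 24 x [-0.0935 -0.0815]
0.11 36 x [-0.0925  0.0956]
0.13 43 x [-0.094   0.0966]
0.15 42 x [-0.0937  0.0941]
0.17 86 x [-0.0939  0.0941]
0.19 53 x [-0.0939  0.0957]
0.21 43 x [-0.0951  0.0944]
0.23 186 x [-0.0931  0.0913]
  x -0.1 220 y 0.0451 0.2453
  x -0.08 36 y 0.0471 0.2453
  x -0.06 47 y 0.0466 0.245
  x -0.04 62 y 0.0489 0.245
  x -0.02 55 y 0.0483 0.2446
  x 0.0 24 y 0.0479 0.2444
  x 0.02 26 y 0.1129 0.2482
  x 0.04 19 y 0.2381 0.2483
  x 0.06 18 y 0.2401 0.2477
```

Run:
```python
from h import *
for f in('side0','s9'):
    S=dict(np.load(f+'.npz'));z=S['range_z'];K=S['mtx'];v,u=np.mgrid[:420,:560]
    p=(np.stack([(u-K[0,2])/K[0,0]*z,(v-K[1,2])/K[1,1]*z,z,np.ones_like(z)],-1)@S['world_from_camera'].T)[...,:3]
    im=S['image'].astype(int);m=(z>0)&(im[...,0]>130)&(im[...,1]<70)&(im[...,2]<70)&(p[...,2]>.2)&(p[...,0]<.5)&(p[...,0]>.38)&(p[...,1]>-.3)&(p[...,1]<.1)
    print(f,m.sum(),p[m].mean(0).round(4))
    if f=='s9' and abs(p[m].mean(0)[2]-.3023)<.005: print(job_done())
```

```text
side0 108 [ 0.4586 -0.2241  0.3023]
s9 102 [ 0.4583 -0.2232  0.3023]
the job is handed in; nothing more can be done
None
```

The job is handed in: the tray stands square against the stand's foot with all four pieces of glass in it, and the drum is empty and back on its rest. It took about 23 s; no glass was seen on the bench, and the bystanders were not checked one by one.

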